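# Sort the bench after brushing down a settlement tube

## Robot

A 6-joint arm with a two-finger parallel gripper is mounted at the origin on the work surface. World frame = base frame: x ahead of the robot, y to its left, z up, the work surface at z = 0. Lengths are in m, angles in rad, forces in N, time in s.
With the tool pointing down it reaches from about 0.35 to 0.975 m from the base axis. Payload 4.9 kg.
Tool frame: the origin (TCP) lies on the front face of the gripper's body, between the roots of the fingers; the fingertips stand 73 mm ahead of it and the grasp point (between the pads) lies 54 mm ahead of it; z points along the fingers, y is the line along which they close (so a half turn about z gives the same grasp; the last joint's range is limited). The gripper opens to 85 mm and grips with 20 to 120 N. Pads are 22 mm wide; open, the fingers measure 114 mm over their backs; the gripper's body (76 mm by 85 mm) begins 54 mm behind the grasp point. The pads swing forward as they close: fully open they stand 13 mm farther back than shut.
Start: joints at [1.152, 0.053, 1.613, -0, 1.476, -0.119], TCP at [0.185, 0.597, 0.304] pointing down, gripper open.
Joint ranges: [-3.01, 3.01], [-1.01, 2.22], [0.06, 2.58], [-1.02, 4.17], [0.09, 2.62], [-3.14, 3.14]. Speed limits (rad/s): [2.57, 2.57, 3.14, 3.14, 3.14, 3.14].

## Interface

Orientations are given as a rotation vector (axis times angle).
In Python, from station import status, imaging, order gives the robot as it stands.
- The arm moves only by the tool arm_command, never from a script. Its argument "increments" is a list of rows, each an object with "slide": the shift along the tool's x, y, z in m, a list of three; "spin": the turn about the tool's z in degrees; "gripper": the opening, from -1 (shut) to 1 (fully open). In form: [{"slide": [x, y, z], "spin": spin, "gripper": gripper}, ...]. A call has 1 to 8 rows; each row is the pose to reach, as a shift and turn from the pose commanded when the call began, along the tool's axes at that moment; what a row does not reach only later rows make up. A row lasts 1/12 s, in which the tool goes at most 41.7 mm and 7.16 degrees, less where a joint would pass 70% of its speed; a pose out of reach is approached as far as the arm can. A call with a gripper value outside its range is refused whole. The fingers move at their own pace and stop on an object; "newtons" is the grip in N (left out, the last holds). Time passes only in rows, so rows that repeat a pose let the fingers close. It gives the time, the measured TCP pose, the force, the opening and the grip force at its end, in the units of the state.
- status.get_obs(): the state, without advancing time (a new reading comes with each control period).
- imaging.get_image(name): name is "side" or "top" or "wrist"; returns a dict with "frame" (400x640x3 uint8, red, green, blue), "vfov" (degrees; the focal length in pixels is half the picture's height over the tangent of half this angle, whatever the lens; pixels are square), "cx", "cy" (the principal point, pixels), "k1" (the pictures are not rectified: a ray, as slopes to the right and down, at radius r is drawn at 1 + k1 r^2 times it, then the intrinsics apply), "view" (4x4, takes a point from world to camera coordinates); the wrist camera has in their place "mount" (4x4, takes a point from camera to tool coordinates, whose origin is the TCP and whose axes are the flange's). Camera axes: x right, y up, looking along -z (the intrinsics and any distortion apply to the point x, -y, -z); pixel columns grow to the right and rows downward; lengths in m; the calibration is good to about 2 mm. A picture is of the moment at which its call begins: read the wrist's pose just before it. There is no depth.
- order.finish_job(): hands the job in; it is judged then, once.
The state is a dict: "t": time; "q": joint angles; "dq": joint speeds; "effort": joint torques, N m; "tool_pos": TCP position; "tool_rot": TCP orientation; "contact_force": force on the tool from outside, world axes, zero at the start; "wrist_torque": the same for the moment, N m; "opening": finger opening in m; "grip_force": force on a finger pad.
Only numpy, scipy, OpenCV 4.12 (cv2) and the standard library are available. Lean on these libraries where they do the work, as an engineer would, in place of code of your own. Each camera call takes 0.05 s, during which the arm holds its last target. There are 200 camera calls.

## Task

Sort the five loose things on the lab bench to where they belong: stand each of the two capped sample containers in the well of the white rack that suits its size, slip both white pipe collars over the post of the drying stand with the larger collar at the bottom and the smaller on top of it, and lay the brush flat inside the small white tray. Keep the sample containers upright all the time, leave the glass beaker and the clear dish where they are, and let everything go at the end.

Things in the scene. Friction and masses are not known exactly. Their poses are not given: they have to be found in the camera images.
- jar: large sample container: upright white cylinder with a blue screw cap, 60 mm tall; cap 46 mm across (top 18 mm), body below it 43 mm across. About 90 g. Origin at the centre of the underside, z up; starts standing on the bench
- vial: small sample container: same look and the same 60 mm height, but cap 30 mm across (top 18 mm) and body 27 mm. About 45 g. Origin at the centre of the underside, z up; starts standing on the bench
- collar_large: large white plastic pipe collar: a ring 62 mm outside diameter, bore 34 mm, 22 mm tall, lying flat on the bench. About 60 g. Origin at the centre of the underside, z along the bore, up
- collar_small: small white plastic pipe collar: a ring 48 mm outside diameter, bore 34 mm, 22 mm tall, lying flat on the bench. About 30 g. Origin at the centre of the underside, z along the bore, up
- brush: short rigid brush lying flat, 130 mm long: wooden handle 80 mm long, 18 mm wide, 16 mm thick, then a copper ferrule and pale bristles (26 mm wide, 12 mm thick). About 40 g. Origin at the middle of the length on the underside, 25 mm from the handle's middle towards the bristles and still on the handle (which runs from x = -65 to +15 mm); x points to the bristle end (+65 mm), y across, z up
- rack: white rack block fixed to the bench, 100 mm (x) by 180 mm (y) by 26 mm high, with two round wells from the top, 16 mm deep (well floors 10 mm above the bench). Large well, 64 mm across, for the large container, centred at x = 0, y = +42 mm in its frame; small well, 48 mm across, for the small one, at x = 0, y = -46 mm. Origin at the centre of the underside; z up
- stand: drying stand fixed to the bench: grey round base 90 mm across and 8 mm high with one upright steel post, 16 mm across, in its middle; post top 68 mm above the bench. Origin at the centre of the underside, on the post's axis; z up
- tray: small white open tray fixed to the bench, outside 92 mm (x) by 176 mm (y) by 16 mm high, walls and floor 4 mm thick; the brush fits in with its length along the tray's y, either way round. Origin at the centre of the underside; z up
- beaker: small empty glass beaker standing on the bench, 42 mm across, 55 mm tall; leave it alone. Origin at the centre of the underside
- dish: pale clear round closed dish on the bench, 48 mm across, 13 mm high; leave it alone. Origin at the centre of the underside
Not all that is in view belongs to the job. What is shaped like the vial but brown or red is not meant.

How it is judged:
At the end, for the whole second after the job is handed in: Each container stands on the floor of its own well (within 13 mm of its centre in x and y); both collars flat on the post (within 13 mm of its axis), larger on the base, smaller on it; brush flat on the tray floor (middle within 36 mm across, 34 mm along); tilts under 0.15 rad, all at rest (x of jar in the frame of rack between -0.013 and 0.013 m and y of jar in the frame of rack between 0.029 and 0.055 m and z of each of jar, vial in the frame of rack below 0.014 m and x of vial in the frame of rack between -0.013 and 0.013 m and y of vial in the frame of rack between -0.059 and -0.033 m and horizontal distance between each of collar_large, collar_small and stand below 0.013 m and z of collar_large in the frame of stand between 0.004 and 0.013 m and z of collar_small in the frame of stand between 0.026 and 0.035 m and x of brush in the frame of tray between -0.036 and 0.036 m and y of brush in the frame of tray between -0.034 and 0.034 m and z of brush in the frame of tray below 0.01 m and angle between each of jar, vial, collar_large, collar_small, brush's own z axis and vertical below 0.15 rad and linear speed of each of jar, vial, collar_large, collar_small, brush below 0.02 m/s); the robot touches nothing.
It fails at once if a sample container is tipped by more than 0.8 rad (angle between any of jar, vial's own z axis and vertical above 0.8 rad).
It fails at once if the beaker or the dish is moved by more than 30 mm (distance of any of beaker, dish from where it was at the start of the episode above 0.03 m).
It also fails if it takes over 125 s, if anything falls off the work surface, if the arm or the gripper's body presses on something with over 40 N, if the wrist force passes 120 N, or if a joint passes its speed limit or range.

## Working session

There is one attempt and no reset: what is moved stays moved. The work goes in short steps, Python scripts to look and compute and a tool call to move; the robot and the scene stay as the last step left them, time stands still between calls to the robot, and variables do not carry over. Pictures are saved under pics/ and viewed, at most 14 in all, crops included, and the job is handed in when it is done.

Besides the shell and the picture viewer there is one more tool, called after "Call:" by a JSON object that holds its "fn" and its "kwargs", one argument or row to a line. arm_command: Moves the arm, as the interface text tells. Its arguments: {"type":"object","properties":{"increments":{"type":"array","items":{"type":"object","properties":{"slide":{"type":"array","items":{"type":"number"}},"spin":{"type":"number"},"gripper":{"type":"number"}}}},"newtons":{"type":"number"}},"required":["increments"]}

```bash
mkdir -p pics; ls; python3 - <<'E'
from station import status, imaging
import cv2, numpy as np
o=status.get_obs(); print(o)
for n in ["top","side","wrist"]:
    d=imaging.get_image(n); cv2.imwrite(f"pics/{n}0.png",d["frame"][:,:,::-1])
    print(n,{k:(v.tolist() if hasattr(v,'tolist') else v) for k,v in d.items() if k!="frame"})
E
```

```text
pics
{'t': 0.0, 'q': array([ 1.15198712e+00,  5.33190309e-02,  1.61430649e+00, -2.01861112e-06,
        1.47596467e+00, -1.19006974e-01]), 'dq': array([ 3.89321480e-05, -1.29342615e-03, -1.48883551e-03, -5.78741241e-04,
        2.31988429e-04,  1.32074485e-04]), 'effort': array([ 5.19209025e-04, -3.93695140e+01, -3.70168376e+01, -1.05462527e-04,
        7.18493204e-03, -1.43769881e-06]), 'tool_pos': array([0.18439191, 0.59668406, 0.30267885]), 'tool_rot': array([-4.69087084e-01, -3.10583813e+00,  3.02529265e-03]), 'contact_force': array([0.39602132, 0.2987152 , 0.10907858]), 'wrist_torque': array([0.02386457, 0.01379225, 0.04391051]), 'grip_force': 0.0, 'opening': 0.08528321471977678}
top {'vfov': 48.237278230760396, 'cx': 314.0263048528367, 'cy': 201.26515815407998, 'k1': -0.11175273576674398, 'view': [[-0.01813071352094258, -0.9997030509889439, 0.01628149472924983, -0.008198849410193419], [0.9828309107329904, -0.014829473045434092, 0.18391162996655575, -0.5744819236538073], [-0.18361557160268868, 0.019336405368936233, 0.9828079289934663, -0.9374286989328399], [0.0, 0.0, 0.0, 1.0]]}
side {'vfov': 47.59038722626614, 'cx': 315.4729439687531, 'cy': 191.32337589489944, 'k1': -0.028856191128174582, 'view': [[-0.9803518022402585, -0.19573008454607113, 0.024496486439172117, 0.5371869387680012], [0.13869933075059776, -0.5956862025295049, 0.7911513406203102, -0.11081147173887074], [-0.1402598998060849, 0.779004288896772, 0.6111296739537537, -1.0905365637122955], [0.0, 0.0, 0.0, 1.0]]}
wrist {'vfov': 64.82331394219625, 'cx': 321.67721068305065, 'cy': 199.5091903445859, 'k1': 0.021270401035665524, 'mount': [[0.001086377008721297, 0.952067164411595, 0.30588712662395334, 0.07952866127414956], [0.9999994098788026, -0.001032713867611084, -0.0003372597113872669, -0.0008207499584951261], [-5.200019502538712e-06, 0.30588731250467255, -0.9520677244931827, -0.07070804718879325], [0.0, 0.0, 0.0, 1.0]]}
```

View pics/top0.png

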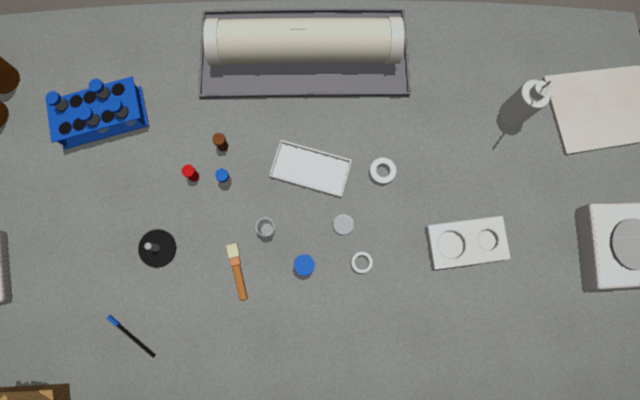

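View pics/side0.png

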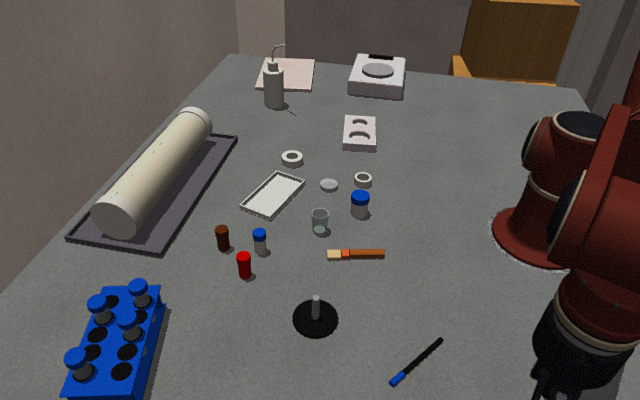

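The pictures show both ends of the job. Candidates for each thing, as top-view pixels:
- **Vial:** the blue cap at (222,176). Rejected: red (189,172), brown (220,141), and the blue caps standing in the blue block at (54,98), (96,86), (85,117), (121,109).
- **Jar:** (304,265), the larger blue cap. The blue pen cap at (112,319) is not a container.
- **Collars:** large (383,171), small (362,262). The dish (344,224), the beaker (265,228) and the rack wells are also round.
- **Brush:** (237,272). The pen at (131,336) is rejected.
- **Fixtures:** tray (311,168), rack (468,243), stand (157,248).

```bash
cat > h.py <<'E'
import cv2, numpy as np
from scipy.spatial.transform import Rotation as Rn
from station import status, imaging
def cam(name):
    o=status.get_obs(); d=imaging.get_image(name); f=d["frame"]; F=f.shape[0]/2/np.tan(np.radians(d["vfov"])/2)
    if "view" in d: T=np.linalg.inv(d["view"])
    else:
        B=np.eye(4); B[:3,:3]=Rn.from_rotvec(o["tool_rot"]).as_matrix(); B[:3,3]=o["tool_pos"]; T=B@d["mount"]
    d.update(T=T,K=np.array([[F,0,d["cx"]],[0,F,d["cy"]],[0,0,1]]),D=np.array([d["k1"],0,0,0.]))
    return d
def ray(d,px):
    u=cv2.undistortPoints(np.float64(px).reshape(-1,1,2),d["K"],d["D"]).reshape(-1,2)
    v=np.c_[u[:,0],-u[:,1],-np.ones(len(u))]@d["T"][:3,:3].T
    return d["T"][:3,3],v
def plane(d,px,z):
    c,v=ray(d,px); return c+v*((z-c[2])/v[:,2])[:,None]
def project(d,P):
    V=np.linalg.inv(d["T"]); p=np.atleast_2d(P)@V[:3,:3].T+V[:3,3]; p=p*[1,-1,-1]
    return cv2.projectPoints(p,np.zeros(3),np.zeros(3),d["K"],d["D"])[0].reshape(-1,2)
def blobs(m,lo=20,hi=1e5):
    n,l,s,c=cv2.connectedComponentsWithStats(m.astype(np.uint8)); return [(c[i],s[i],l==i) for i in range(1,n) if lo<=s[i][4]<=hi]
E
python3 - <<'E'
from h import *
print("R",Rn.from_rotvec(status.get_obs()["tool_rot"]).as_matrix().round(3).tolist())
for n in ["top","side"]:
    d=cam(n); hsv=cv2.cvtColor(d["frame"],cv2.COLOR_RGB2HSV); H,S,V=cv2.split(hsv)
    print(n)
    ms={"blue":((H>95)&(H<125)&(S>150)&(V>60),.051),"orange":((H>5)&(H<22)&(S>120)&(V>90),.016),"white":((S<25)&(V>165),.02),"black":((V<35),.008)}
    for k,(m,z) in ms.items():
        for c,s,l in blobs(m,25,4000):
            if not(100<c[0]<520 and 80<c[1]<360): continue
            ys,xs=np.where(l); r=cv2.minAreaRect(np.c_[xs,ys].astype(np.float32))
            p=plane(d,c,z)[0]; print(k,c.round(1),s[2:],"rect",np.round(r[0]+r[1]+(r[2],),1),"xy",p[:2].round(4))
E
python3 - <<'E'
import cv2
i=cv2.imread('pics/top0.png')[110:310,120:520]
cv2.imwrite('pics/crop.png',cv2.resize(i,(800,400),interpolation=cv2.INTER_CUBIC))
E
```

```text
R [[-0.955, 0.295, -0.001], [0.295, 0.955, -0.001], [0.0, -0.002, -1.0]]
top
blue [221.6 175. ] [ 12  13 125] rect [221.5 175.   12.   11.   90. ] xy [0.6381 0.1893]
blue [303.8 264.7] [ 19  20 314] rect [304.  264.5  19.   18.   90. ] xy [0.435 0.007]
blue [113.  320.5] [11 10 52] rect [113.  320.5  12.    3.5  45. ] xy [0.3181 0.4232]
orange [218.2 138.8] [ 12  11 101] rect [218.5 139.   10.   11.   90. ] xy [0.7356 0.2062]
orange [238.4 277.7] [ 17  43 323] rect [239.1 278.4  42.4   8.7  76. ] xy [0.4096 0.154 ]
white [310.3 168.2] [  82   56 2751] rect [310.3 167.2  76.   38.6  15.9] xy [ 0.6588 -0.0112]
white [382.8 169.7] [ 27  26 380] rect [382.7 169.6  25.9  24.6  26.6] xy [ 0.6533 -0.1805]
white [343.1 223.5] [ 19  20 306] rect [343.  223.5  19.   18.   90. ] xy [ 0.5279 -0.0837]
white [468.3 241.9] [  83   53 3179] rect [469.  241.6  44.4  77.4  82.5] xy [ 0.48   -0.3717]
white [361.9 261.9] [ 21  22 190] rect [362.  261.5  21.   20.   90. ] xy [ 0.4402 -0.1236]
black [117.6  89. ] [11 11 74] rect [117.5  89.    8.5  10.7  63.4] xy [0.8752 0.4665]
black [107.2 116.1] [10 11
[... 1432 characters left out ...]
11.7 300.9] [ 11  12 106] rect [112.  301.5  11.   10.   90. ] xy [0.884  0.3981]
black [143.7 303.6] [18 13 37] rect [143.1 302.9   8.4  17.6  68.2] xy [0.8187 0.3901]
black [314.8 319.9] [  45   39 1232] rect [315. 319.  38.  44.  90.] xy [0.4787 0.3542]
black [141.1 315.6] [ 11  14 105] rect [141.7 316.   13.    9.5  80.5] xy [0.8097 0.4178]
black [105.7 319.9] [18 13 38] rect [104.6 319.6   8.2  19.2  61.9] xy [0.8709 0.4419]
black [135.6 335.7] [18 15 44] rect [134.  335.7   8.9  19.1  56.3] xy [0.7976 0.4615]
black [422.6 355.7] [ 40  36 263] rect [422.9 355.4   5.3  50.3  48.2] xy [0.2717 0.3895]
black [126.9 351.6] [ 19  16 231] rect [127.  351.5  15.   18.   90. ] xy [0.7964 0.4955]
```

View pics/crop.png

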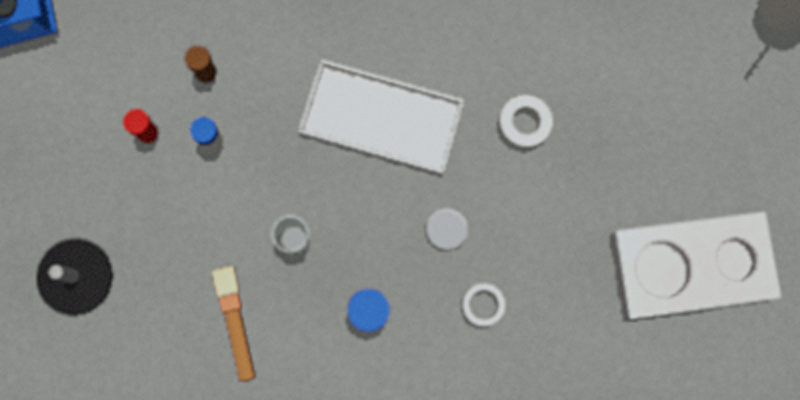

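The crop confirms the choice: the lone blue vial cap is at (204,130), beside the red (137,122) and the brown (198,58). The jar is at (368,311), and the rack's large well is on the left (+y). Next I refine the fixtures and objects in metric units.

```bash
python3 - <<'E'
from h import *
for n in ["top","side"]:
    d=cam(n); hsv=cv2.cvtColor(d["frame"],cv2.COLOR_RGB2HSV); H,S,V=[x.astype(int) for x in cv2.split(hsv)]
    def rep(k,m,P,z,r,circ=False):
        c=project(d,[[*P,z]])[0]; yy,xx=np.mgrid[:400,:640]
        mm=(m&((xx-c[0])**2+(yy-c[1])**2<r*r)).astype(np.uint8)
        cs,_=cv2.findContours(mm,cv2.RETR_EXTERNAL,cv2.CHAIN_APPROX_NONE); ct=max(cs,key=cv2.contourArea)
        w=plane(d,ct.reshape(-1,2),z)[:,:2].astype(np.float32)*1000
        a=cv2.minAreaRect(w); h=cv2.convexHull(w); e=cv2.fitEllipse(h) if len(h)>5 else None
        print(n,k,"rect",np.round(a[0]+a[1]+(a[2],),1),"ell",np.round(e[0]+e[1],1))
    blue=(H>95)&(H<128)&(S>90); w=(S<40)&(V>140)
    rep("jar",blue,(.435,.004),.055,25); rep("vial",blue,(.639,.188),.055,16)
    rep("cl",w,(.654,-.181),.022,30 if n=="top" else 20); rep("cs",w,(.441,-.124),.022,20 if n=="top" else 14)
    rep("rack",w,(.48,-.372),.026,55); rep("tray",w,(.66,0),.016,60)
    rep("stand",V<60,(.48,.354),.008,30)
    rep("brush",(H>5)&(H<30)&(S>70)&(V>90),(.43,.155),.014,50)
    # wells: circle of darker wall inside rack via hough
    if n=="top":
        g=cv2.resize(d["frame"][200:285,415:525].mean(2).astype(np.uint8),None,fx=6,fy=6,interpolation=cv2.INTER_CUBIC)
        c=cv2.HoughCircles(g,cv2.HOUGH_GRADIENT,1,150,param1=60,param2=20,minRadius=45,maxRadius=100)
        for q in c[0][:4]: print("well",q,plane(d,[[415+q[0]/6,200+q[1]/6]],.026)[0])
E
```

```text
top jar rect [435.4   6.5  43.3  45.2  89. ] ell [434.8   7.1  44.7  46.4]
top vial rect [638.1 188.8  30.4  29.4   1.1] ell [637.6 188.8  28.5  32.1]
top cl rect [ 657.1 -177.8  130.9  145.4   56. ] ell [ 655.3 -181.   137.3  145.9]
top cs rect [ 441.2 -123.7   86.8   87.9   43.4] ell [ 441.1 -124.3   87.9   89. ]
top rack rect [ 482.5 -371.5  243.6  251.6   86. ] ell [ 482.3 -374.6  248.6  263.9]
top tray rect [664.   -3.9 284.6 274.1  23.4] ell [ 6.638e+02 -5.000e-01  2.805e+02  2.886e+02]
top stand rect [478.7 344.7  85.4  84.3  64.3] ell [478.9 345.   84.6  86.4]
top brush rect [409.2 153.4  97.8  22.4  14.5] ell [409.4 154.3  34.8 105.2]
well [212.5 271.5  88.7] [ 0.4728338  -0.32695212  0.026     ]
well [421.5 244.5  62.3] [ 0.48114314 -0.41009382  0.026     ]
side jar rect [435.8  11.3  44.4  64.7   7.7] ell [436.1  11.1  45.8  69.9]
side vial rect [638.6 193.   28.6  45.4  16.3] ell [637.9 193.3  30.   48.4]
side cl rect [ 653.3 -178.6   58.    57.8   13.5] ell [ 654.6 -178.6   60.1   61.4]
side cs rect [ 441.1 -122.1   44.8   41.8   13.2] ell [ 441.3 -122.7   45.6   46.3]
side rack rect [ 482.6 -371.6  101.4  182.7    5.4] ell [ 477.1 -376.9  135.   210.2]
side tray rect [663.8  -9.9 176.8  92.5  73.2] ell [660.4 -21.2  98.4 335.3]
side stand rect [479.8 350.6  88.1  89.   12.3] ell [479.4 350.   89.6  91.4]
side brush rect [424.  162.9 129.5  24.9  12.7] ell [427.5 162.9  25.1 188. ]
```

```bash
cat >> h.py <<'E'
def need(*P):
    o=status.get_obs(); R=Rn.from_rotvec(o["tool_rot"]).as_matrix(); p=np.array(o["tool_pos"])
    for q in P: print("slide",((np.array(q)-p)@R).round(4).tolist(),"for",q)
def find(d,m,P,z,rad):
    "contour around world point P at height z: metric rect and ellipse (mm)"
    c=plane(d,np.mgrid[:640,:400].reshape(2,-1).T,z)[:,:2]; near=(np.hypot(*(c-P).T)<rad).reshape(640,400).T
    cs,_=cv2.findContours((m&near).astype(np.uint8),cv2.RETR_EXTERNAL,cv2.CHAIN_APPROX_NONE); ct=max(cs,key=cv2.contourArea)
    w=cv2.convexHull(plane(d,ct.reshape(-1,2),z)[:,:2].astype(np.float32)*1000); a=cv2.minAreaRect(w); e=cv2.fitEllipse(w)
    print("rect",np.round(a[0]+a[1]+(a[2],),1),"ell",np.round(e[0]+e[1],1))
def hsv(d): return [x.astype(int) for x in cv2.split(cv2.cvtColor(d["frame"],cv2.COLOR_RGB2HSV))]
E
python3 -c "
from h import *
need((.638,.189,.2))"
```

```text
slide [-0.5538, -0.2559, 0.1037] for (0.638, 0.189, 0.2)
```

Call:
{"fn": "arm_command", "kwargs": {
  "increments": [
    {"slide":[-0.28,-0.128,0.04],"spin":0,"gripper":1},
    {"slide":[-0.28,-0.128,0.04],"spin":0,"gripper":0.2},
    {"slide":[-0.28,-0.128,0.04],"spin":0,"gripper":0.2},
    {"slide":[-0.28,-0.128,0.04],"spin":0,"gripper":0.2},
    {"slide":[-0.28,-0.128,0.04],"spin":0,"gripper":0.2},
    {"slide":[-0.28,-0.128,0.04],"spin":0,"gripper":0.2},
    {"slide":[-0.28,-0.128,0.04],"spin":0,"gripper":0.2},
    {"slide":[-0.28,-0.128,0.04],"spin":0,"gripper":0.2}
  ],
  "newtons": 30
}}

```text
t: 1.02
tool_pos: [0.4169, 0.389, 0.2633]
tool_rot: [0.474, 3.105, -0.002]
contact_force: [-0.2, 0.0, 0.5]
opening: 0.0513
grip_force: 0.0
```

Call:
{"fn": "arm_command", "kwargs": {
  "increments": [
    {"slide":[-0.274,-0.128,0.06],"spin":0,"gripper":0.2},
    {"slide":[-0.274,-0.128,0.06],"spin":0,"gripper":0.2},
    {"slide":[-0.274,-0.128,0.06],"spin":0,"gripper":0.2},
    {"slide":[-0.274,-0.128,0.06],"spin":0,"gripper":0.2},
    {"slide":[-0.274,-0.128,0.06],"spin":0,"gripper":0.2},
    {"slide":[-0.274,-0.128,0.06],"spin":0,"gripper":0.2},
    {"slide":[-0.274,-0.128,0.06],"spin":0,"gripper":0.2},
    {"slide":[-0.274,-0.128,0.06],"spin":0,"gripper":0.2}
  ]
}}

```text
t: 1.68
tool_pos: [0.6408, 0.185, 0.2026]
tool_rot: [0.475, 3.105, -0.002]
contact_force: [-0.7, 0.7, -0.9]
opening: 0.0509
grip_force: 0.0
```

```bash
python3 -c "
from h import *
d=cam('wrist'); H,S,V=hsv(d); cv2.imwrite('pics/w1.png',d['frame'][:,:,::-1])
o=status.get_obs(); print(o['t'],o['tool_pos'],o['opening'])
find(d,(H>95)&(H<128)&(S>90),np.array([.638,.189]),.06,.04)
need((.638,.189,.1))"
```

```text
1.7333 [0.64125035 0.18436887 0.20223999] 0.05124823003463323
rect [634.2 189.3  27.4  32.4  72.7] ell [634.2 189.3  27.9  33.2]
slide [0.0045, 0.0036, 0.1022] for (0.638, 0.189, 0.1)
```

View pics/w1.png

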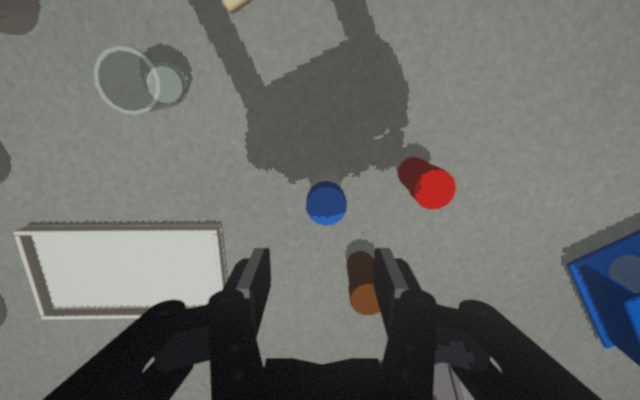

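The wrist view shows the blue vial cap at (326,203), between the fingers. Red is at (433,187) and brown at (363,297), both clear of the half-open fingers.

Call:
{"fn": "arm_command", "kwargs": {
  "increments": [
    {"slide":[0.006,0.003,0],"spin":0,"gripper":0.2},
    {"slide":[0.006,0.003,0.03],"spin":0,"gripper":0.2},
    {"slide":[0.006,0.003,0.06],"spin":0,"gripper":0.2},
    {"slide":[0.006,0.003,0.09],"spin":0,"gripper":0.2},
    {"slide":[0.006,0.003,0.102],"spin":0,"gripper":0.2},
    {"slide":[0.006,0.003,0.102],"spin":0,"gripper":0.2},
    {"slide":[0.006,0.003,0.102],"spin":0,"gripper":-1},
    {"slide":[0.006,0.003,0.102],"spin":0,"gripper":-1}
  ]
}}

```text
t: 2.4
tool_pos: [0.6344, 0.1946, 0.1045]
tool_rot: [0.467, 3.103, 0.002]
contact_force: [-0.0, 0.7, 0.1]
opening: 0.0294
grip_force: 29.3
```

Call:
{"fn": "arm_command", "kwargs": {
  "increments": [
    {"slide":[0,0,0],"spin":0,"gripper":-1},
    {"slide":[0,0,0],"spin":0,"gripper":-1},
    {"slide":[0,0,0],"spin":0,"gripper":-1},
    {"slide":[0,0,-0.02],"spin":0,"gripper":-1},
    {"slide":[0,0,-0.05],"spin":0,"gripper":-1},
    {"slide":[0,0,-0.08],"spin":0,"gripper":-1},
    {"slide":[0,0,-0.12],"spin":0,"gripper":-1},
    {"slide":[0,0,-0.12],"spin":0,"gripper":-1}
  ]
}}

```text
t: 3.07
tool_pos: [0.6374, 0.1943, 0.2329]
tool_rot: [0.467, 3.091, 0.008]
contact_force: [1.7, 1.3, 2.8]
opening: 0.0288
grip_force: 29.8
```

```bash
python3 -c "
from h import *
o=status.get_obs(); print(o['t'],o['tool_pos'],o['opening'],o['grip_force'])
need((.487,-.417,.22))"
```

```text
3.0667 [0.63743905 0.19426709 0.23292041] 0.028762921964613417 29.828734388574958
slide [-0.0367, -0.6285, 0.0087] for (0.487, -0.417, 0.22)
```

Call:
{"fn": "arm_command", "kwargs": {
  "increments": [
    {"slide":[-0.018,-0.31,0.0],"spin":0,"gripper":-1},
    {"slide":[-0.018,-0.31,0.0],"spin":0,"gripper":-1},
    {"slide":[-0.018,-0.31,0.0],"spin":0,"gripper":-1},
    {"slide":[-0.018,-0.31,0.0],"spin":0,"gripper":-1},
    {"slide":[-0.018,-0.31,0.0],"spin":0,"gripper":-1},
    {"slide":[-0.018,-0.31,0.0],"spin":0,"gripper":-1},
    {"slide":[-0.018,-0.31,0.0],"spin":0,"gripper":-1},
    {"slide":[-0.018,-0.31,0.0],"spin":0,"gripper":-1}
  ]
}}

```text
t: 3.73
tool_pos: [0.558, -0.1119, 0.2227]
tool_rot: [0.474, 3.104, -0.003]
contact_force: [-0.7, -0.3, -0.7]
opening: 0.0291
grip_force: 29.9
```

Call:
{"fn": "arm_command", "kwargs": {
  "increments": [
    {"slide":[-0.018,-0.29,0.0],"spin":0,"gripper":-1},
    {"slide":[-0.018,-0.29,0.0],"spin":0,"gripper":-1},
    {"slide":[-0.018,-0.29,0.0],"spin":0,"gripper":-1},
    {"slide":[-0.018,-0.29,0.0],"spin":0,"gripper":-1},
    {"slide":[-0.018,-0.29,0.0],"spin":0,"gripper":-1},
    {"slide":[-0.018,-0.29,0.0],"spin":0,"gripper":-1},
    {"slide":[-0.018,-0.3,0.0],"spin":0,"gripper":-1},
    {"slide":[-0.018,-0.318,0.0],"spin":0,"gripper":-1}
  ]
}}

```text
t: 4.4
tool_pos: [0.481, -0.4208, 0.2227]
tool_rot: [0.473, 3.105, -0.003]
contact_force: [0.3, 0.2, 0.0]
opening: 0.0296
grip_force: 30.0
```

Call:
{"fn": "arm_command", "kwargs": {
  "increments": [
    {"slide":[0,0,0],"spin":0,"gripper":-1},
    {"slide":[0,0,0],"spin":0,"gripper":-1},
    {"slide":[0,0,0],"spin":0,"gripper":-1},
    {"slide":[0,0,0],"spin":0,"gripper":-1}
  ]
}}

```text
t: 4.73
tool_pos: [0.4827, -0.416, 0.2219]
tool_rot: [0.467, 3.107, 0.001]
contact_force: [1.1, 0.1, -0.9]
opening: 0.0291
grip_force: 30.0
```

```bash
python3 -c "
from h import *
d=cam('wrist'); H,S,V=hsv(d); cv2.imwrite('pics/w2.png',d['frame'][:,:,::-1])
o=status.get_obs(); print(o['t'],o['tool_pos'],o['tool_rot'],o['opening'])
find(d,(S<40)&(V>140),np.array([.4826,-.3716]),.026,.13)
need((.487,-.417,.22))"
```

```text
4.7833 [ 0.48283288 -0.41584022  0.22195336] [4.66644447e-01 3.10670920e+00 3.32475641e-04] 0.02937566879968026
rect [ 478.5 -372.3  101.6  182.2    6.2] ell [ 472.8 -366.3  128.1  239.1]
slide [-0.0043, 0.0001, 0.002] for (0.487, -0.417, 0.22)
```

View pics/w2.png

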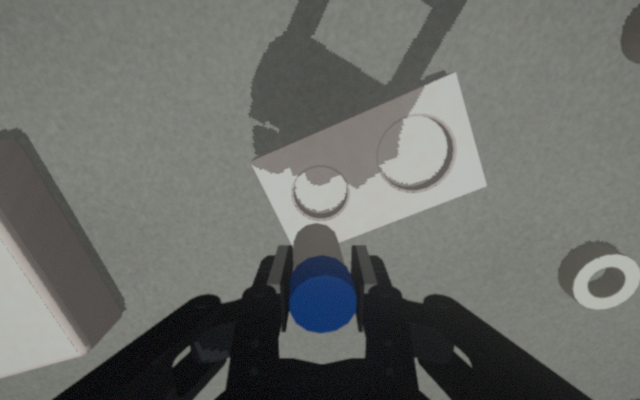

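```bash
python3 -c "
from h import *
d=cam('wrist')
o=status.get_obs(); print(o['tool_pos'])
print(plane(d,[[320,190],[415,151]],.026).round(4), plane(d,[[324,300]],.182).round(4))"
```

```text
[ 0.48288876 -0.41582095  0.221982  ]
[[ 0.4797 -0.4171  0.026 ]
 [ 0.4704 -0.3303  0.026 ]] [[ 0.4822 -0.4154  0.182 ]]
```

The rack wells are at (320,190), small, and (415,151), large. The held vial is upright and its axis is within about 3 mm of the small well's, so I lower it.

Call:
{"fn": "arm_command", "kwargs": {
  "increments": [
    {"slide":[0,-0.002,0.03],"spin":0,"gripper":-1},
    {"slide":[0,-0.002,0.06],"spin":0,"gripper":-1},
    {"slide":[0,-0.002,0.08],"spin":0,"gripper":-1},
    {"slide":[0,-0.002,0.09],"spin":0,"gripper":-1},
    {"slide":[0,-0.002,0.1],"spin":0,"gripper":-1},
    {"slide":[0,-0.002,0.106],"spin":0,"gripper":-1},
    {"slide":[0,-0.002,0.108],"spin":0,"gripper":-1},
    {"slide":[0,-0.002,0.108],"spin":0,"gripper":-1}
  ]
}}

```text
t: 5.5
tool_pos: [0.4823, -0.4193, 0.1149]
tool_rot: [0.469, 3.105, -0.002]
contact_force: [-0.2, -0.3, -0.7]
opening: 0.0292
grip_force: 30.0
```

Call:
{"fn": "arm_command", "kwargs": {
  "increments": [
    {"slide":[0,0,0],"spin":0,"gripper":-1},
    {"slide":[0,0,0],"spin":0,"gripper":0.1},
    {"slide":[0,0,0],"spin":0,"gripper":0.1},
    {"slide":[0,0,0],"spin":0,"gripper":0.1},
    {"slide":[0,0,-0.02],"spin":0,"gripper":0.1},
    {"slide":[0,0,-0.06],"spin":0,"gripper":0.1},
    {"slide":[0,0,-0.1],"spin":0,"gripper":0.1},
    {"slide":[0,0,-0.1],"spin":0,"gripper":0.1}
  ]
}}

```text
t: 6.17
tool_pos: [0.4847, -0.4222, 0.2247]
tool_rot: [0.467, 3.094, -0.016]
contact_force: [1.1, -0.8, 2.9]
opening: 0.047
grip_force: 0.0
```

```bash
python3 -c "
from h import *
d=cam('side'); H,S,V=hsv(d); cv2.imwrite('pics/s3.png',cv2.resize(d['frame'][80:200,280:440,::-1],(640,480),interpolation=cv2.INTER_CUBIC))
find(d,(H>95)&(H<128)&(S>90),np.array([.485,-.417]),.065,.05)
d=cam('wrist'); H,S,V=hsv(d)
find(d,(H>95)&(H<128)&(S>90),np.array([.485,-.417]),.07,.05)
need((.4355,.005,.2))"
```

```text
rect [ 486.3 -416.4   28.9   56.5    7.2] ell [ 487.6 -420.    29.8   65. ]
rect [ 482.2 -424.6   28.4   31.9   54.3] ell [ 482.1 -425.    28.3   32.5]
slide [0.1708, 0.3923, 0.0153] for (0.4355, 0.005, 0.2)
```

View pics/s3.png

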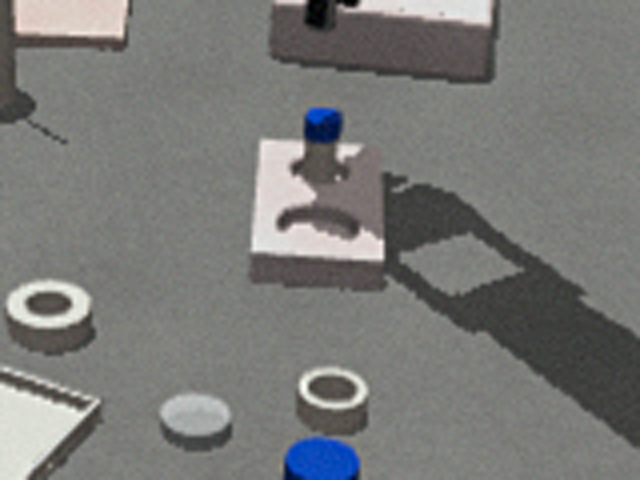

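The crop shows the vial upright in the small well, cap at (323,125). Next is the jar.

Call:
{"fn": "arm_command", "kwargs": {
  "increments": [
    {"slide":[0.12,0.28,0.0],"spin":0,"gripper":1},
    {"slide":[0.12,0.28,0.0],"spin":0,"gripper":1},
    {"slide":[0.12,0.28,0.0],"spin":0,"gripper":1},
    {"slide":[0.12,0.28,0.0],"spin":0,"gripper":1},
    {"slide":[0.12,0.28,0.0],"spin":0,"gripper":1},
    {"slide":[0.12,0.28,0.0],"spin":0,"gripper":1},
    {"slide":[0.12,0.28,0.0],"spin":0,"gripper":1},
    {"slide":[0.12,0.28,0.0],"spin":0,"gripper":1}
  ]
}}

```text
t: 6.93
tool_pos: [0.4478, -0.1116, 0.2115]
tool_rot: [-0.463, -3.103, -0.004]
contact_force: [0.3, -0.5, -0.6]
opening: 0.0851
grip_force: 0.0
```

Call:
{"fn": "arm_command", "kwargs": {
  "increments": [
    {"slide":[0.05,0.112,0.015],"spin":0,"gripper":1},
    {"slide":[0.05,0.112,0.015],"spin":0,"gripper":1},
    {"slide":[0.05,0.112,0.015],"spin":0,"gripper":1},
    {"slide":[0.05,0.112,0.015],"spin":0,"gripper":1},
    {"slide":[0.05,0.112,0.015],"spin":0,"gripper":1},
    {"slide":[0.05,0.112,0.015],"spin":0,"gripper":1},
    {"slide":[0.05,0.112,0.015],"spin":0,"gripper":1},
    {"slide":[0.05,0.112,0.015],"spin":0,"gripper":1}
  ]
}}

```text
t: 7.6
tool_pos: [0.4354, 0.0044, 0.1989]
tool_rot: [-0.473, -3.106, 0.0]
contact_force: [0.6, 0.1, -0.6]
opening: 0.0856
grip_force: 0.0
```

```bash
python3 -c "
from h import *
d=cam('wrist'); H,S,V=hsv(d)
find(d,(H>95)&(H<128)&(S>90),np.array([.4355,.005]),.06,.05)
need((.4355,.005,.1))"
```

```text
rect [431.6   6.9  44.8  47.9  72.8] ell [431.7   6.9  44.8  48.5]
slide [0.0, 0.0006, 0.0989] for (0.4355, 0.005, 0.1)
```

Call:
{"fn": "arm_command", "kwargs": {
  "increments": [
    {"slide":[0.002,0.002,0.03],"spin":0,"gripper":1},
    {"slide":[0.002,0.002,0.06],"spin":0,"gripper":1},
    {"slide":[0.002,0.002,0.085],"spin":0,"gripper":1},
    {"slide":[0.002,0.002,0.1],"spin":0,"gripper":1},
    {"slide":[0.002,0.002,0.1],"spin":0,"gripper":1},
    {"slide":[0.002,0.002,0.1],"spin":0,"gripper":1},
    {"slide":[0.002,0.002,0.1],"spin":0,"gripper":-1},
    {"slide":[0.002,0.002,0.1],"spin":0,"gripper":-1}
  ]
}}

```text
t: 8.32
tool_pos: [0.4351, 0.0077, 0.1007]
tool_rot: [0.47, 3.103, -0.0]
contact_force: [1.0, -0.4, 0.6]
opening: 0.0637
grip_force: 0.0
```

Call:
{"fn": "arm_command", "kwargs": {
  "increments": [
    {"slide":[0,0,0],"spin":0,"gripper":-1},
    {"slide":[0,0,0],"spin":0,"gripper":-1},
    {"slide":[0,0,0],"spin":0,"gripper":-1},
    {"slide":[0,0,0],"spin":0,"gripper":-1}
  ]
}}

```text
t: 8.65
tool_pos: [0.4349, 0.008, 0.1005]
tool_rot: [0.469, 3.104, -0.001]
contact_force: [-0.2, -1.1, 6.2]
opening: 0.0453
grip_force: 30.4
```

Call:
{"fn": "arm_command", "kwargs": {
  "increments": [
    {"slide":[0,0,-0.03],"spin":0,"gripper":-1},
    {"slide":[0,0,-0.06],"spin":0,"gripper":-1},
    {"slide":[0,0,-0.09],"spin":0,"gripper":-1},
    {"slide":[0,0,-0.12],"spin":0,"gripper":-1},
    {"slide":[0,0,-0.12],"spin":0,"gripper":-1},
    {"slide":[0,0,-0.12],"spin":0,"gripper":-1}
  ]
}}

```text
t: 9.15
tool_pos: [0.4348, 0.0082, 0.2211]
tool_rot: [0.468, 3.102, -0.0]
contact_force: [-0.2, -0.4, -0.9]
opening: 0.0453
grip_force: 31.3
```

```bash
python3 -c "
from h import *
need((.474,-.331,.22))"
```

```text
slide [-0.1375, -0.3125, 0.0016] for (0.474, -0.331, 0.22)
```

Call:
{"fn": "arm_command", "kwargs": {
  "increments": [
    {"slide":[-0.11,-0.25,0.0],"spin":0,"gripper":-1},
    {"slide":[-0.11,-0.25,0.0],"spin":0,"gripper":-1},
    {"slide":[-0.11,-0.25,0.0],"spin":0,"gripper":-1},
    {"slide":[-0.11,-0.25,0.0],"spin":0,"gripper":-1},
    {"slide":[-0.11,-0.25,0.0],"spin":0,"gripper":-1},
    {"slide":[-0.11,-0.25,0.0],"spin":0,"gripper":-1},
    {"slide":[-0.11,-0.25,0.0],"spin":0,"gripper":-1},
    {"slide":[-0.11,-0.25,0.0],"spin":0,"gripper":-1}
  ]
}}

```text
t: 9.82
tool_pos: [0.4642, -0.2667, 0.2167]
tool_rot: [-0.476, -3.103, -0.0]
contact_force: [0.0, 0.7, -0.0]
opening: 0.0454
grip_force: 31.4
```

Call:
{"fn": "arm_command", "kwargs": {
  "increments": [
    {"slide":[-0.0275,-0.0625,0.0],"spin":0,"gripper":-1},
    {"slide":[-0.0275,-0.0625,0.0],"spin":0,"gripper":-1},
    {"slide":[-0.0275,-0.0625,0.0],"spin":0,"gripper":-1},
    {"slide":[-0.0275,-0.0625,0.0],"spin":0,"gripper":-1},
    {"slide":[-0.0275,-0.0625,0.0],"spin":0,"gripper":-1},
    {"slide":[-0.0275,-0.0625,0.0],"spin":0,"gripper":-1},
    {"slide":[-0.0275,-0.0625,0.0],"spin":0,"gripper":-1},
    {"slide":[-0.0275,-0.0625,0.0],"spin":0,"gripper":-1}
  ]
}}

```text
t: 10.48
tool_pos: [0.4729, -0.3299, 0.2187]
tool_rot: [-0.467, -3.106, -0.0]
contact_force: [-0.7, 0.1, -0.3]
opening: 0.0451
grip_force: 31.5
```

```bash
python3 -c "
from h import *
d=cam('wrist'); H,S,V=hsv(d); cv2.imwrite('pics/w4.png',d['frame'][:,:,::-1])
print(status.get_obs()['tool_pos'])
find(d,(H>95)&(H<128)&(S>90),np.array([.485,-.417]),.07,.035)
find(d,(H>95)&(H<128)&(S>90),np.array([.474,-.331]),.18,.045)
need((.474,-.331,.11))"
```

```text
[ 0.47292385 -0.33007239  0.21889263]
rect [ 481.7 -422.1   28.2   37.4   34.4] ell [ 481.5 -422.2   29.4   38.1]
rect [ 467.6 -328.7   46.2   49.6   40.8] ell [ 467.5 -328.9   44.9   51. ]
slide [-0.0013, -0.0006, 0.1089] for (0.474, -0.331, 0.11)
```

View pics/w4.png

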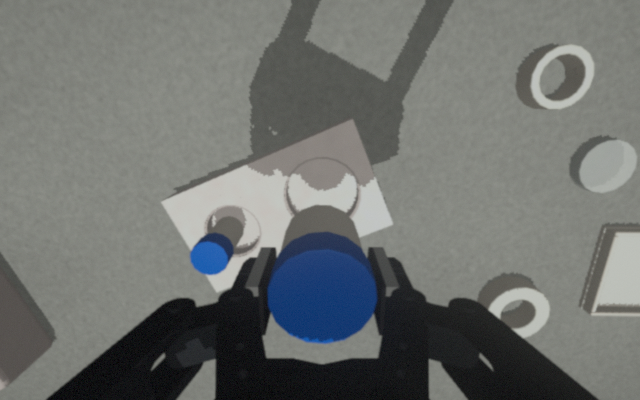

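The jar is centred over the large well (rim at (322,190)), and the vial stands in its well at (212,253). Lowering the jar now.

Call:
{"fn": "arm_command", "kwargs": {
  "increments": [
    {"slide":[-0.001,0,0.03],"spin":0,"gripper":-1},
    {"slide":[-0.001,0,0.06],"spin":0,"gripper":-1},
    {"slide":[-0.001,0,0.08],"spin":0,"gripper":-1},
    {"slide":[-0.001,0,0.09],"spin":0,"gripper":-1},
    {"slide":[-0.001,0,0.1],"spin":0,"gripper":-1},
    {"slide":[-0.001,0,0.105],"spin":0,"gripper":-1},
    {"slide":[-0.001,0,0.107],"spin":0,"gripper":-1},
    {"slide":[-0.001,0,0.107],"spin":0,"gripper":-1}
  ]
}}

```text
t: 11.2
tool_pos: [0.4742, -0.3315, 0.1126]
tool_rot: [0.469, 3.105, -0.001]
contact_force: [0.5, 1.1, -0.4]
opening: 0.0449
grip_force: 31.6
```

Call:
{"fn": "arm_command", "kwargs": {
  "increments": [
    {"slide":[0,0,0],"spin":0,"gripper":-1},
    {"slide":[0,0,0],"spin":0,"gripper":0.45},
    {"slide":[0,0,0],"spin":0,"gripper":0.45},
    {"slide":[0,0,0],"spin":0,"gripper":0.45},
    {"slide":[0,0,-0.02],"spin":0,"gripper":0.45},
    {"slide":[0,0,-0.06],"spin":0,"gripper":0.45},
    {"slide":[0,0,-0.1],"spin":0,"gripper":0.45},
    {"slide":[0,0,-0.1],"spin":0,"gripper":0.45}
  ]
}}

```text
t: 11.87
tool_pos: [0.4772, -0.3342, 0.2223]
tool_rot: [0.467, 3.093, -0.014]
contact_force: [1.2, -0.9, 1.7]
opening: 0.0615
grip_force: 0.0
```

```bash
python3 -c "
from h import *
need((.654,-.180,.2))"
```

```text
slide [-0.1231, 0.1997, 0.0227] for (0.654, -0.18, 0.2)
```

Call:
{"fn": "arm_command", "kwargs": {
  "increments": [
    {"slide":[-0.122,0.2,0.022],"spin":0,"gripper":1},
    {"slide":[-0.122,0.2,0.022],"spin":0,"gripper":1},
    {"slide":[-0.122,0.2,0.022],"spin":0,"gripper":1},
    {"slide":[-0.122,0.2,0.022],"spin":0,"gripper":1},
    {"slide":[-0.122,0.2,0.022],"spin":0,"gripper":1},
    {"slide":[-0.122,0.2,0.022],"spin":0,"gripper":1},
    {"slide":[-0.122,0.2,0.022],"spin":0,"gripper":1},
    {"slide":[-0.122,0.2,0.022],"spin":0,"gripper":1}
  ]
}}

```text
t: 12.53
tool_pos: [0.6503, -0.175, 0.1897]
tool_rot: [-0.465, -3.107, 0.001]
contact_force: [-0.5, -1.0, 0.0]
opening: 0.0854
grip_force: 0.0
```

Call:
{"fn": "arm_command", "kwargs": {
  "increments": [
    {"slide":[0,0,0],"spin":0,"gripper":1},
    {"slide":[0,0,0],"spin":0,"gripper":1},
    {"slide":[0,0,0],"spin":0,"gripper":1}
  ]
}}

```text
t: 12.78
tool_pos: [0.6488, -0.1773, 0.1902]
tool_rot: [0.472, 3.106, -0.0]
contact_force: [0.2, -0.3, -0.6]
opening: 0.0853
grip_force: 0.0
```

```bash
python3 -c "
from h import *
d=cam('wrist'); H,S,V=hsv(d)
find(d,(S<40)&(V>130),np.array([.653,-.18]),.022,.045)
d=cam('side'); H,S,V=hsv(d);B=(H>95)&(H<128)&(S>90)
find(d,B,np.array([.485,-.417]),.065,.05)
find(d,B,np.array([.476,-.33]),.065,.05)
need((.654,-.18,.072))"
```

```text
rect [ 658.2 -184.    62.7   46.9   67. ] ell [ 652.2 -181.2   59.5   61.8]
rect [ 486.2 -416.4   29.    56.5    7.2] ell [ 487.5 -420.5   30.1   66. ]
rect [ 477.4 -326.1   42.7   75.1    6.1] ell [ 477.4 -326.    46.7   76.2]
slide [-0.0057, -0.0012, 0.1182] for (0.654, -0.18, 0.072)
```

Call:
{"fn": "arm_command", "kwargs": {
  "increments": [
    {"slide":[-0.005,-0.002,0.03],"spin":0,"gripper":1},
    {"slide":[-0.005,-0.002,0.06],"spin":0,"gripper":1},
    {"slide":[-0.005,-0.002,0.085],"spin":0,"gripper":1},
    {"slide":[-0.005,-0.002,0.1],"spin":0,"gripper":1},
    {"slide":[-0.005,-0.002,0.113],"spin":0,"gripper":1},
    {"slide":[-0.005,-0.002,0.116],"spin":0,"gripper":1},
    {"slide":[-0.005,-0.002,0.116],"spin":0,"gripper":1},
    {"slide":[-0.005,-0.002,0.116],"spin":0,"gripper":-1}
  ]
}}

```text
t: 13.55
tool_pos: [0.6545, -0.18, 0.0754]
tool_rot: [0.469, 3.104, -0.001]
contact_force: [0.2, -0.3, -0.3]
opening: 0.0752
grip_force: 0.0
```

Call:
{"fn": "arm_command", "kwargs": {
  "increments": [
    {"slide":[0,0,0],"spin":0,"gripper":-1},
    {"slide":[0,0,0],"spin":0,"gripper":-1},
    {"slide":[0,0,0],"spin":0,"gripper":-1},
    {"slide":[0,0,0],"spin":0,"gripper":-1},
    {"slide":[0,0,0],"spin":0,"gripper":-1}
  ]
}}

```text
t: 13.97
tool_pos: [0.6552, -0.1801, 0.0767]
tool_rot: [0.468, 3.102, -0.002]
contact_force: [-1.1, -0.7, 7.1]
opening: 0.0611
grip_force: 33.1
```

Call:
{"fn": "arm_command", "kwargs": {
  "increments": [
    {"slide":[0,0,-0.03],"spin":0,"gripper":-1},
    {"slide":[0,0,-0.06],"spin":0,"gripper":-1},
    {"slide":[0,0,-0.09],"spin":0,"gripper":-1},
    {"slide":[0,0,-0.12],"spin":0,"gripper":-1},
    {"slide":[0,0,-0.14],"spin":0,"gripper":-1},
    {"slide":[0,0,-0.14],"spin":0,"gripper":-1},
    {"slide":[0,0,-0.14],"spin":0,"gripper":-1}
  ]
}}

```text
t: 14.55
tool_pos: [0.6543, -0.1798, 0.2158]
tool_rot: [0.469, 3.103, -0.001]
contact_force: [-0.1, -0.3, -1.2]
opening: 0.0615
grip_force: 33.3
```

```bash
python3 -c "
from h import *
need((.479,.348,.21))"
```

```text
slide [0.3233, 0.4525, 0.0045] for (0.479, 0.348, 0.21)
```

Call:
{"fn": "arm_command", "kwargs": {
  "increments": [
    {"slide":[0.18,0.26,0.0],"spin":0,"gripper":-1},
    {"slide":[0.18,0.26,0.0],"spin":0,"gripper":-1},
    {"slide":[0.18,0.26,0.0],"spin":0,"gripper":-1},
    {"slide":[0.18,0.26,0.0],"spin":0,"gripper":-1},
    {"slide":[0.18,0.26,0.0],"spin":0,"gripper":-1},
    {"slide":[0.18,0.26,0.0],"spin":0,"gripper":-1},
    {"slide":[0.18,0.26,0.0],"spin":0,"gripper":-1},
    {"slide":[0.18,0.26,0.0],"spin":0,"gripper":-1}
  ]
}}

```text
t: 15.22
tool_pos: [0.5554, 0.1252, 0.2108]
tool_rot: [-0.465, -3.102, 0.0]
contact_force: [1.2, -0.3, -0.6]
opening: 0.0612
grip_force: 33.3
```

Call:
{"fn": "arm_command", "kwargs": {
  "increments": [
    {"slide":[0.143,0.192,0.0],"spin":0,"gripper":-1},
    {"slide":[0.143,0.192,0.0],"spin":0,"gripper":-1},
    {"slide":[0.143,0.192,0.0],"spin":0,"gripper":-1},
    {"slide":[0.143,0.192,0.0],"spin":0,"gripper":-1},
    {"slide":[0.143,0.192,0.0],"spin":0,"gripper":-1},
    {"slide":[0.143,0.192,0.0],"spin":0,"gripper":-1},
    {"slide":[0.143,0.192,0.0],"spin":0,"gripper":-1},
    {"slide":[0.143,0.192,0.0],"spin":0,"gripper":-1}
  ]
}}

```text
t: 15.88
tool_pos: [0.4766, 0.3485, 0.2111]
tool_rot: [-0.463, -3.104, 0.005]
contact_force: [-0.6, -1.0, -1.1]
opening: 0.0612
grip_force: 33.3
```

Call:
{"fn": "arm_command", "kwargs": {
  "increments": [
    {"slide":[0,0,0],"spin":0,"gripper":-1},
    {"slide":[0,0,0],"spin":0,"gripper":-1}
  ]
}}

```text
t: 16.05
tool_pos: [0.4784, 0.3465, 0.2124]
tool_rot: [-0.471, -3.104, 0.003]
contact_force: [-0.2, 0.4, -1.9]
opening: 0.0613
grip_force: 33.3
```

```bash
python3 -c "
from h import *
d=cam('wrist'); H,S,V=hsv(d); cv2.imwrite('pics/w5.png',d['frame'][:,:,::-1])
print(status.get_obs()['tool_pos'])
find(d,V<60,np.array([.479,.348]),.008,.06)
need((.479,.348,.086))"
```

```text
[0.47868225 0.34639009 0.21286575]
rect [464.6 350.   86.7  64.1  72.9] ell [475.7 346.4  86.9  87.1]
slide [0.0, 0.0018, 0.1269] for (0.479, 0.348, 0.086)
```

View pics/w5.png

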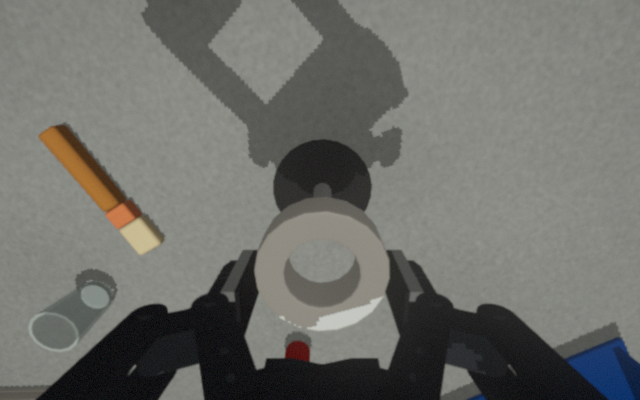

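The stand base is centred at (322,187) with its post below the collar, and the collar is held level and centred. Lowering it.

Call:
{"fn": "arm_command", "kwargs": {
  "increments": [
    {"slide":[0,0.001,0.03],"spin":0,"gripper":-1},
    {"slide":[0,0.001,0.05],"spin":0,"gripper":-1},
    {"slide":[0,0.001,0.07],"spin":0,"gripper":-1},
    {"slide":[0,0.001,0.09],"spin":0,"gripper":-1},
    {"slide":[0,0.001,0.11],"spin":0,"gripper":-1},
    {"slide":[0,0.001,0.12],"spin":0,"gripper":-1},
    {"slide":[0,0.001,0.125],"spin":0,"gripper":-1},
    {"slide":[0,0.001,0.125],"spin":0,"gripper":-1}
  ]
}}

```text
t: 16.77
tool_pos: [0.4786, 0.3476, 0.0878]
tool_rot: [-0.471, -3.104, 0.002]
contact_force: [-0.9, -0.5, -0.5]
opening: 0.0612
grip_force: 33.3
```

```bash
python3 -c "
from h import *
o=status.get_obs();print(o['tool_pos'],o['contact_force'])
d=cam('side'); cv2.imwrite('pics/s6.png',cv2.resize(d['frame'][230:350,250:410,::-1],(640,480),interpolation=cv2.INTER_CUBIC))"
```

```text
[0.47858537 0.34764974 0.08775839] [-0.85534814 -0.53859155 -0.54841598]
```

View pics/s6.png

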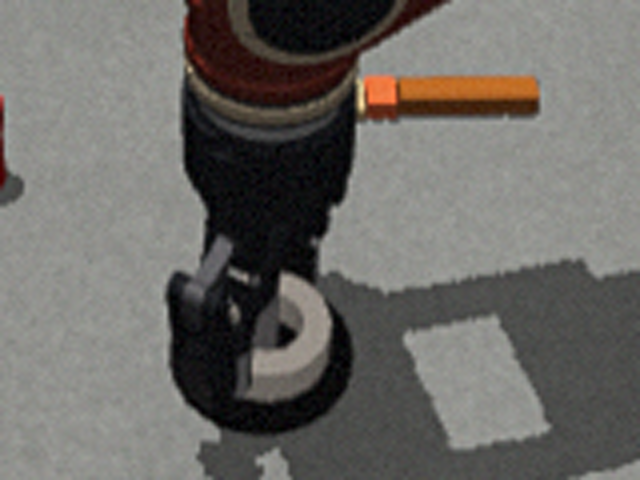

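The collar sits around the post just above the base, with the post showing through the bore at (268,330). Releasing it.

Call:
{"fn": "arm_command", "kwargs": {
  "increments": [
    {"slide":[0,0,0.002],"spin":0,"gripper":-1},
    {"slide":[0,0,0.002],"spin":0,"gripper":0.9},
    {"slide":[0,0,0.002],"spin":0,"gripper":0.9},
    {"slide":[0,0,0.002],"spin":0,"gripper":0.9},
    {"slide":[0,0,0.002],"spin":0,"gripper":0.9},
    {"slide":[0,0,-0.03],"spin":0,"gripper":0.9},
    {"slide":[0,0,-0.07],"spin":0,"gripper":0.9},
    {"slide":[0,0,-0.11],"spin":0,"gripper":0.9}
  ]
}}

```text
t: 17.48
tool_pos: [0.4779, 0.3482, 0.199]
tool_rot: [-0.469, -3.104, 0.003]
contact_force: [0.5, 0.7, 0.9]
opening: 0.0812
grip_force: 0.0
```

```bash
python3 -c "
from h import *
o=status.get_obs();print(o['tool_pos'],o['opening'],o['contact_force'])
need((.441,-.1235,.2))"
```

```text
[0.47787498 0.34819579 0.19896473] 0.08117532076221405 [0.5013919  0.73336802 0.94692126]
slide [-0.104, -0.4616, -0.0002] for (0.441, -0.1235, 0.2)
```

Call:
{"fn": "arm_command", "kwargs": {
  "increments": [
    {"slide":[-0.065,-0.29,0],"spin":0,"gripper":0.9},
    {"slide":[-0.065,-0.29,0],"spin":0,"gripper":0.9},
    {"slide":[-0.065,-0.29,0],"spin":0,"gripper":0.9},
    {"slide":[-0.065,-0.29,0],"spin":0,"gripper":0.9},
    {"slide":[-0.065,-0.29,0],"spin":0,"gripper":0.9},
    {"slide":[-0.065,-0.29,0],"spin":0,"gripper":0.9},
    {"slide":[-0.065,-0.29,0],"spin":0,"gripper":0.9},
    {"slide":[-0.065,-0.29,0],"spin":0,"gripper":0.9}
  ]
}}

```text
t: 18.15
tool_pos: [0.4548, 0.0477, 0.1993]
tool_rot: [0.478, 3.104, -0.004]
contact_force: [0.3, -0.0, -0.0]
opening: 0.0813
grip_force: 0.0
```

Call:
{"fn": "arm_command", "kwargs": {
  "increments": [
    {"slide":[-0.039,-0.171,0],"spin":0,"gripper":0.9},
    {"slide":[-0.039,-0.171,0],"spin":0,"gripper":0.9},
    {"slide":[-0.039,-0.171,0],"spin":0,"gripper":0.9},
    {"slide":[-0.039,-0.171,0],"spin":0,"gripper":0.9},
    {"slide":[-0.039,-0.171,0],"spin":0,"gripper":0.9},
    {"slide":[-0.039,-0.171,0],"spin":0,"gripper":0.9},
    {"slide":[-0.039,-0.171,0],"spin":0,"gripper":0.9},
    {"slide":[-0.039,-0.171,0],"spin":0,"gripper":0.9}
  ]
}}

```text
t: 18.82
tool_pos: [0.4422, -0.1212, 0.1988]
tool_rot: [-0.467, -3.106, -0.001]
contact_force: [-0.2, 0.9, 0.3]
opening: 0.0812
grip_force: 0.0
```

```bash
python3 -c "
from h import *
d=cam('wrist'); H,S,V=hsv(d)
find(d,(S<40)&(V>130),np.array([.438,-.123]),.022,.035)
need((.441,-.1235,.074))
d=cam('side'); H,S,V=hsv(d); cv2.imwrite('pics/s7.png',cv2.resize(d['frame'][230:350,250:410,::-1],(640,480),interpolation=cv2.INTER_CUBIC))
find(d,(S<40)&(V>110),np.array([.479,.348]),.03,.045)"
```

```text
rect [ 443.7 -128.    61.2   57.3   83.5] ell [ 442.1 -127.9   55.9   66.5]
slide [0.0003, -0.0028, 0.1247] for (0.441, -0.1235, 0.074)
rect [479.5 341.3  78.4  78.4  49.2] ell [479.5 342.6  77.5  87.4]
```

View pics/s7.png

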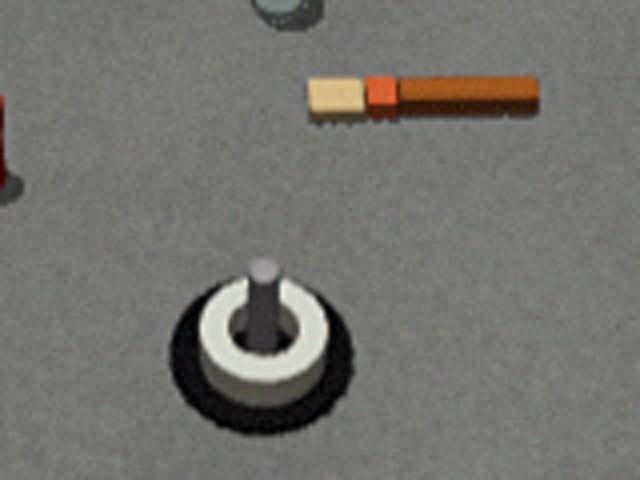

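The large collar lies flat on the base around the post (264,335). Now I pick the small collar.

Call:
{"fn": "arm_command", "kwargs": {
  "increments": [
    {"slide":[0,-0.002,0.03],"spin":0,"gripper":0.9},
    {"slide":[0,-0.002,0.06],"spin":0,"gripper":0.9},
    {"slide":[0,-0.002,0.085],"spin":0,"gripper":0.9},
    {"slide":[0,-0.002,0.105],"spin":0,"gripper":0.9},
    {"slide":[0,-0.002,0.12],"spin":0,"gripper":0.9},
    {"slide":[0,-0.002,0.123],"spin":0,"gripper":0.9},
    {"slide":[0,-0.002,0.123],"spin":0,"gripper":0.9},
    {"slide":[0,-0.002,0.123],"spin":0,"gripper":-1}
  ]
}}

```text
t: 19.58
tool_pos: [0.4421, -0.124, 0.0767]
tool_rot: [0.467, 3.106, -0.0]
contact_force: [0.5, -0.0, 0.3]
opening: 0.0707
grip_force: 0.0
```

Call:
{"fn": "arm_command", "kwargs": {
  "increments": [
    {"slide":[0,0,0],"spin":0,"gripper":-1},
    {"slide":[0,0,0],"spin":0,"gripper":-1},
    {"slide":[0,0,0],"spin":0,"gripper":-1},
    {"slide":[0,0,0],"spin":0,"gripper":-1},
    {"slide":[0,0,0],"spin":0,"gripper":-1},
    {"slide":[0,0,0],"spin":0,"gripper":-1}
  ]
}}

```text
t: 20.08
tool_pos: [0.4426, -0.1249, 0.0776]
tool_rot: [0.469, 3.104, -0.001]
contact_force: [-0.6, 1.1, 6.0]
opening: 0.0458
grip_force: 31.7
```

Call:
{"fn": "arm_command", "kwargs": {
  "increments": [
    {"slide":[0,0,-0.03],"spin":0,"gripper":-1},
    {"slide":[0,0,-0.06],"spin":0,"gripper":-1},
    {"slide":[0,0,-0.09],"spin":0,"gripper":-1},
    {"slide":[0,0,-0.12],"spin":0,"gripper":-1},
    {"slide":[0,0,-0.14],"spin":0,"gripper":-1},
    {"slide":[0,0,-0.14],"spin":0,"gripper":-1},
    {"slide":[0,0,-0.14],"spin":0,"gripper":-1}
  ]
}}

```text
t: 20.67
tool_pos: [0.442, -0.1248, 0.2174]
tool_rot: [0.469, 3.103, -0.002]
contact_force: [0.0, -0.8, -0.1]
opening: 0.0461
grip_force: 31.2
```

```bash
python3 -c "
from h import *
need((.479,.348,.21))"
```

```text
slide [0.1044, 0.4626, 0.0068] for (0.479, 0.348, 0.21)
```

Call:
{"fn": "arm_command", "kwargs": {
  "increments": [
    {"slide":[0.065,0.29,0],"spin":0,"gripper":-1},
    {"slide":[0.065,0.29,0],"spin":0,"gripper":-1},
    {"slide":[0.065,0.29,0],"spin":0,"gripper":-1},
    {"slide":[0.065,0.29,0],"spin":0,"gripper":-1},
    {"slide":[0.065,0.29,0],"spin":0,"gripper":-1},
    {"slide":[0.065,0.29,0],"spin":0,"gripper":-1},
    {"slide":[0.065,0.29,0],"spin":0,"gripper":-1},
    {"slide":[0.065,0.29,0],"spin":0,"gripper":-1}
  ]
}}

```text
t: 21.33
tool_pos: [0.4635, 0.1766, 0.2137]
tool_rot: [-0.46, -3.104, -0.002]
contact_force: [0.8, 0.2, -0.8]
opening: 0.0461
grip_force: 31.3
```

Call:
{"fn": "arm_command", "kwargs": {
  "increments": [
    {"slide":[0.039,0.172,0],"spin":0,"gripper":-1},
    {"slide":[0.039,0.172,0],"spin":0,"gripper":-1},
    {"slide":[0.039,0.172,0],"spin":0,"gripper":-1},
    {"slide":[0.039,0.172,0],"spin":0,"gripper":-1},
    {"slide":[0.039,0.172,0],"spin":0,"gripper":-1},
    {"slide":[0.039,0.172,0],"spin":0,"gripper":-1},
    {"slide":[0.039,0.172,0],"spin":0,"gripper":-1},
    {"slide":[0.039,0.172,0],"spin":0,"gripper":-1}
  ]
}}

```text
t: 22.0
tool_pos: [0.4781, 0.3461, 0.2144]
tool_rot: [-0.471, -3.104, 0.003]
contact_force: [-0.8, -0.3, -0.1]
opening: 0.0462
grip_force: 31.4
```

Call:
{"fn": "arm_command", "kwargs": {
  "increments": [
    {"slide":[0,0,0],"spin":0,"gripper":-1},
    {"slide":[0,0,0],"spin":0,"gripper":-1},
    {"slide":[0,0,0],"spin":0,"gripper":-1}
  ]
}}

```text
t: 22.25
tool_pos: [0.4787, 0.3466, 0.2159]
tool_rot: [0.472, 3.106, -0.0]
contact_force: [0.5, 0.8, 0.1]
opening: 0.0457
grip_force: 31.4
```

```bash
python3 -c "
from h import *
need((.479,.348,.109))"
```

```text
slide [0.0001, 0.0014, 0.1069] for (0.479, 0.348, 0.109)
```

Call:
{"fn": "arm_command", "kwargs": {
  "increments": [
    {"slide":[0,0.001,0.03],"spin":0,"gripper":-1},
    {"slide":[0,0.001,0.05],"spin":0,"gripper":-1},
    {"slide":[0,0.001,0.07],"spin":0,"gripper":-1},
    {"slide":[0,0.001,0.085],"spin":0,"gripper":-1},
    {"slide":[0,0.001,0.097],"spin":0,"gripper":-1},
    {"slide":[0,0.001,0.104],"spin":0,"gripper":-1},
    {"slide":[0,0.001,0.107],"spin":0,"gripper":-1},
    {"slide":[0,0.001,0.107],"spin":0,"gripper":-1}
  ]
}}

```text
t: 22.92
tool_pos: [0.4788, 0.3484, 0.1087]
tool_rot: [-0.47, -3.106, 0.0]
contact_force: [0.4, -0.3, 0.2]
opening: 0.046
grip_force: 31.4
```

Call:
{"fn": "arm_command", "kwargs": {
  "increments": [
    {"slide":[0,0,0],"spin":0,"gripper":-1},
    {"slide":[0,0,0],"spin":0,"gripper":0.6},
    {"slide":[0,0,0],"spin":0,"gripper":0.6},
    {"slide":[0,0,0],"spin":0,"gripper":0.6},
    {"slide":[0,0,0],"spin":0,"gripper":0.6},
    {"slide":[0,0,-0.03],"spin":0,"gripper":0.6},
    {"slide":[0,0,-0.06],"spin":0,"gripper":0.6},
    {"slide":[0,0,-0.1],"spin":0,"gripper":0.6}
  ]
}}

```text
t: 23.58
tool_pos: [0.4773, 0.3478, 0.2072]
tool_rot: [-0.468, -3.102, 0.005]
contact_force: [1.7, 0.1, -0.4]
opening: 0.0684
grip_force: 0.0
```

```bash
python3 -c "
from h import *
need((.424,.1585,.19))"
```

```text
slide [-0.005, -0.1965, 0.018] for (0.424, 0.1585, 0.19)
```

Call:
{"fn": "arm_command", "kwargs": {
  "increments": [
    {"slide":[0.004,-0.2,0.01],"spin":-31,"gripper":0.2},
    {"slide":[0.004,-0.2,0.01],"spin":-31,"gripper":0.2},
    {"slide":[0.004,-0.2,0.01],"spin":-31,"gripper":0.2},
    {"slide":[0.004,-0.2,0.01],"spin":-31,"gripper":0.2},
    {"slide":[0.004,-0.2,0.01],"spin":-31,"gripper":0.2},
    {"slide":[0.004,-0.2,0.01],"spin":-31,"gripper":0.2},
    {"slide":[0.004,-0.2,0.01],"spin":-31,"gripper":0.2},
    {"slide":[0.004,-0.2,0.01],"spin":-31,"gripper":0.2}
  ]
}}

```text
t: 24.25
tool_pos: [0.4163, 0.1589, 0.1995]
tool_rot: [-0.376, 3.117, 0.001]
contact_force: [0.4, -0.5, -0.1]
opening: 0.0512
grip_force: 0.0
```

Call:
{"fn": "arm_command", "kwargs": {
  "increments": [
    {"slide":[0,0,0],"spin":0,"gripper":0.2},
    {"slide":[0,0,0],"spin":0,"gripper":0.2},
    {"slide":[0,0,0],"spin":0,"gripper":0.2}
  ]
}}

```text
t: 24.5
tool_pos: [0.4163, 0.1596, 0.1991]
tool_rot: [0.38, -3.118, -0.0]
contact_force: [0.4, 0.2, -0.5]
opening: 0.0512
grip_force: 0.0
```

```bash
python3 -c "
from h import *
d=cam('side'); cv2.imwrite('pics/s8.png',cv2.resize(d['frame'][230:350,250:410,::-1],(640,480),interpolation=cv2.INTER_CUBIC))
d=cam('wrist'); H,S,V=hsv(d);cv2.imwrite('pics/w8.png',d['frame'][:,:,::-1])
o=status.get_obs();print(o['tool_pos'],Rn.from_rotvec(o['tool_rot']).as_matrix().round(3).tolist())
find(d,(H>5)&(H<30)&(S>60)&(V>50),np.array([.424,.158]),.016,.09)
need((.414,.156,.078))"
```

```text
[0.41608057 0.15938083 0.19892648] [[-0.971, -0.24, -0.0], [-0.24, 0.971, 0.0], [0.0, 0.0, -1.0]]
rect [419.4 158.1 126.8  24.1  13.1] ell [420.9 157.9  33.7 135. ]
slide [0.0028, -0.0028, 0.1209] for (0.414, 0.156, 0.078)
```

View pics/s8.png

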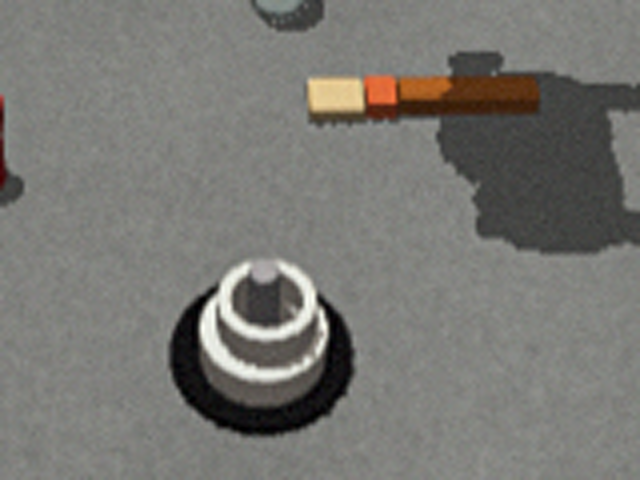

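View pics/w8.png

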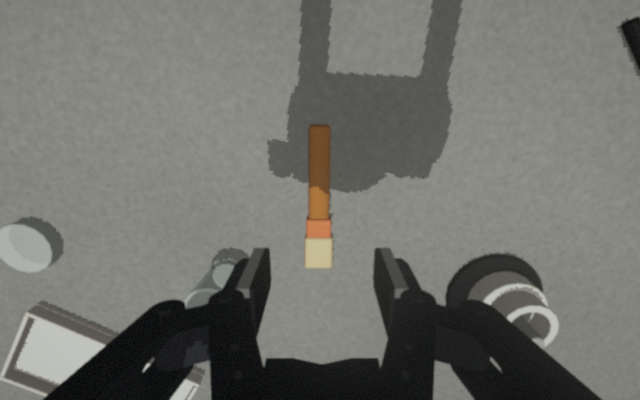

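Both collars are stacked on the post, the small one at (267,297) on the large. The brush at (319,195) lies along the tool's axis, between the fingers. Grasping it.

Call:
{"fn": "arm_command", "kwargs": {
  "increments": [
    {"slide":[0.002,-0.002,0.03],"spin":0,"gripper":0.2},
    {"slide":[0.002,-0.002,0.06],"spin":0,"gripper":0.2},
    {"slide":[0.002,-0.002,0.085],"spin":0,"gripper":0.2},
    {"slide":[0.002,-0.002,0.105],"spin":0,"gripper":0.2},
    {"slide":[0.002,-0.002,0.118],"spin":0,"gripper":0.2},
    {"slide":[0.002,-0.002,0.121],"spin":0,"gripper":0.2},
    {"slide":[0.002,-0.002,0.121],"spin":0,"gripper":0.2},
    {"slide":[0.002,-0.002,0.121],"spin":0,"gripper":-1}
  ]
}}

```text
t: 25.27
tool_pos: [0.415, 0.1566, 0.0786]
tool_rot: [-0.379, 3.118, 0.0]
contact_force: [0.6, 0.5, 0.1]
opening: 0.0403
grip_force: 0.0
```

Call:
{"fn": "arm_command", "kwargs": {
  "increments": [
    {"slide":[0,0,0],"spin":0,"gripper":-1},
    {"slide":[0,0,0],"spin":0,"gripper":-1},
    {"slide":[0,0,0],"spin":0,"gripper":-1},
    {"slide":[0,0,0],"spin":0,"gripper":-1},
    {"slide":[0,0,0],"spin":0,"gripper":-1},
    {"slide":[0,0,0],"spin":0,"gripper":-1}
  ]
}}

```text
t: 25.77
tool_pos: [0.4157, 0.1566, 0.0794]
tool_rot: [-0.378, 3.116, 0.0]
contact_force: [-0.7, 0.2, 5.9]
opening: 0.0173
grip_force: 30.5
```

Call:
{"fn": "arm_command", "kwargs": {
  "increments": [
    {"slide":[0,0,-0.03],"spin":0,"gripper":-1},
    {"slide":[0,0,-0.06],"spin":0,"gripper":-1},
    {"slide":[0,0,-0.09],"spin":0,"gripper":-1},
    {"slide":[0,0,-0.12],"spin":0,"gripper":-1},
    {"slide":[0,0,-0.12],"spin":0,"gripper":-1},
    {"slide":[0,0,-0.12],"spin":0,"gripper":-1}
  ]
}}

```text
t: 26.27
tool_pos: [0.4156, 0.1565, 0.2002]
tool_rot: [-0.377, 3.114, 0.0]
contact_force: [-0.1, -0.9, -0.8]
opening: 0.017
grip_force: 29.7
```

```bash
python3 -c "
from h import *
need((.661,-.0185,.2))"
```

```text
slide [-0.1965, -0.2286, 0.0013] for (0.661, -0.0185, 0.2)
```

Call:
{"fn": "arm_command", "kwargs": {
  "increments": [
    {"slide":[-0.14,-0.165,0],"spin":-50,"gripper":-1},
    {"slide":[-0.14,-0.165,0],"spin":-50,"gripper":-1},
    {"slide":[-0.14,-0.165,0],"spin":-50,"gripper":-1},
    {"slide":[-0.14,-0.165,0],"spin":-50,"gripper":-1},
    {"slide":[-0.14,-0.165,0],"spin":-50,"gripper":-1},
    {"slide":[-0.14,-0.165,0],"spin":-50,"gripper":-1},
    {"slide":[-0.196,-0.228,0],"spin":-60,"gripper":-1},
    {"slide":[-0.196,-0.228,0],"spin":-60,"gripper":-1}
  ]
}}

```text
t: 26.93
tool_pos: [0.6576, -0.0181, 0.1942]
tool_rot: [1.827, -2.551, -0.007]
contact_force: [0.6, 0.1, 0.5]
opening: 0.0171
grip_force: 29.8
```

```bash
python3 -c "
from h import *
o=status.get_obs();R=Rn.from_rotvec(o['tool_rot']).as_matrix();print(o['tool_pos'],o['q'].round(2),'brush angle',np.degrees(np.arctan2(-R[1,0],-R[0,0])))
need((.661,-.0185,.2))"
```

```text
[ 0.65761652 -0.01814414  0.19421695] [-0.14  0.22  1.62  0.    1.31 -2.95] brush angle 71.22692068350602
slide [-0.0007, -0.0033, -0.0058] for (0.661, -0.0185, 0.2)
```

Call:
{"fn": "arm_command", "kwargs": {
  "increments": [
    {"slide":[0,-0.002,0],"spin":0,"gripper":-1},
    {"slide":[0,-0.002,0],"spin":0,"gripper":-1},
    {"slide":[0,-0.002,0],"spin":0,"gripper":-1},
    {"slide":[0,-0.002,0],"spin":0,"gripper":-1}
  ]
}}

```text
t: 27.27
tool_pos: [0.659, -0.0176, 0.1966]
tool_rot: [1.82, -2.559, -0.003]
contact_force: [-0.0, 0.0, -0.1]
opening: 0.0171
grip_force: 29.8
```

```bash
python3 -c "
from h import *
d=cam('wrist'); H,S,V=hsv(d)
o=status.get_obs();R=Rn.from_rotvec(o['tool_rot']).as_matrix();print(o['tool_pos'],'brush angle',np.degrees(np.arctan2(-R[1,0],-R[0,0])))
find(d,(S<40)&(V>100),np.array([.664,-.01]),.016,.12)
need((.661,-.0185,.0855))
d=cam('side'); cv2.imwrite('pics/s9.png',cv2.resize(d['frame'][120:240,200:360,::-1],(640,480),interpolation=cv2.INTER_CUBIC))"
```

```text
[ 0.65912507 -0.01744458  0.19715539] brush angle 70.87031153327136
rect [661.4 -24.4 210.6 235.3  70.8] ell [663.4 -10.8 237.4 240.5]
slide [0.0004, -0.0023, 0.1117] for (0.661, -0.0185, 0.0855)
```

View pics/s9.png

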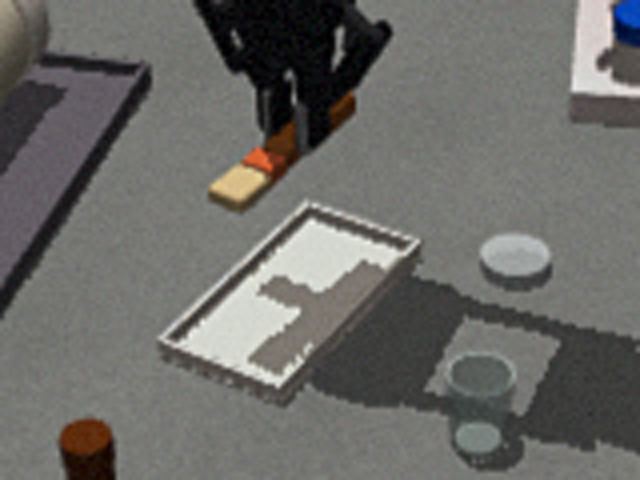

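The brush is level over the tray and parallel to it. Lowering it in and releasing.

Call:
{"fn": "arm_command", "kwargs": {
  "increments": [
    {"slide":[0,-0.002,0.03],"spin":-2,"gripper":-1},
    {"slide":[0,-0.002,0.06],"spin":-2,"gripper":-1},
    {"slide":[0,-0.002,0.08],"spin":-2,"gripper":-1},
    {"slide":[0,-0.002,0.095],"spin":-2,"gripper":-1},
    {"slide":[0,-0.002,0.105],"spin":-2,"gripper":-1},
    {"slide":[0,-0.002,0.11],"spin":-2,"gripper":-1},
    {"slide":[0,-0.002,0.112],"spin":-2,"gripper":-1},
    {"slide":[0,-0.002,0.112],"spin":-2,"gripper":-1}
  ]
}}

```text
t: 28.03
tool_pos: [0.6627, -0.019, 0.0867]
tool_rot: [-1.865, 2.527, -0.001]
contact_force: [-0.3, -0.1, 0.5]
opening: 0.0168
grip_force: 29.8
```

Call:
{"fn": "arm_command", "kwargs": {
  "increments": [
    {"slide":[0,0,0],"spin":0,"gripper":-1},
    {"slide":[0,0,0],"spin":0,"gripper":-0.2},
    {"slide":[0,0,0],"spin":0,"gripper":-0.2},
    {"slide":[0,0,0],"spin":0,"gripper":-0.2},
    {"slide":[0,0,-0.02],"spin":0,"gripper":-0.2},
    {"slide":[0,0,-0.06],"spin":0,"gripper":-0.2},
    {"slide":[0,0,-0.1],"spin":0,"gripper":-0.2},
    {"slide":[0,0,-0.14],"spin":0,"gripper":-0.2}
  ]
}}

```text
t: 28.7
tool_pos: [0.6618, -0.019, 0.2272]
tool_rot: [1.865, -2.528, -0.001]
contact_force: [-0.1, -1.0, -0.0]
opening: 0.0337
grip_force: 0.0
```

Call:
{"fn": "arm_command", "kwargs": {
  "increments": [
    {"slide":[0.12,0.05,-0.06],"spin":0,"gripper":-0.2},
    {"slide":[0.12,0.05,-0.06],"spin":0,"gripper":-0.2},
    {"slide":[0.12,0.05,-0.06],"spin":0,"gripper":-0.2},
    {"slide":[0.12,0.05,-0.06],"spin":0,"gripper":-0.2},
    {"slide":[0.12,0.05,-0.06],"spin":0,"gripper":-0.2},
    {"slide":[0.12,0.05,-0.06],"spin":0,"gripper":-0.2}
  ]
}}

```text
t: 29.2
tool_pos: [0.5822, -0.1097, 0.2865]
tool_rot: [1.843, -2.538, 0.01]
contact_force: [-0.1, -0.5, -0.7]
opening: 0.0341
grip_force: 0.0
```

```bash
python3 -c "
from h import *
o=status.get_obs();print(o['tool_pos'],o['t'],o['q'].round(2))
d=cam('side'); cv2.imwrite('pics/s10.png',d['frame'][:,:,::-1])
H,S,V=hsv(d)
find(d,(H>5)&(H<30)&(S>60)&(V>70),np.array([.664,-.01]),.018,.08)
d=cam('top'); H,S,V=hsv(d)
find(d,(H>5)&(H<30)&(S>60)&(V>70),np.array([.664,-.01]),.018,.08)
B=(H>95)&(H<128)&(S>90)
find(d,B,np.array([.485,-.417]),.065,.04)
find(d,B,np.array([.476,-.33]),.065,.04)"
```

```text
[ 0.58217696 -0.10970319  0.28653404] 29.2 [-0.31 -0.01  1.71 -0.01  1.44 -3.13]
rect [667.2  -6.5 142.6  27.6  77.2] ell [666.7  -2.6  33.5 151.5]
rect [661.1 -19.7  86.7  22.1  70.2] ell [662.  -18.5  29.4  96.4]
rect [ 485.4 -423.2   30.2   27.4   85.1] ell [ 485.4 -423.5   26.9   32.9]
rect [ 475.4 -330.6   47.6   41.8   88.5] ell [ 474.4 -330.5   43.7   47.8]
```

View pics/s10.png

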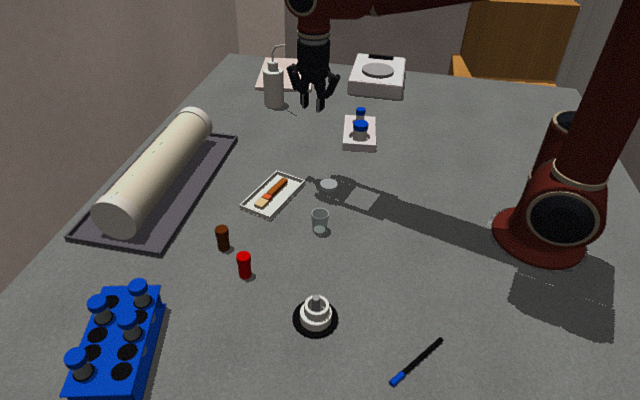

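The side view shows the brush in the tray (272,193), the collars on the post (315,312), and the jar and vial in the rack (360,125). Joint 6 is near its limit, so I unwind it before handing in.

Call:
{"fn": "arm_command", "kwargs": {
  "increments": [
    {"slide":[0,0,0],"spin":20,"gripper":-0.2},
    {"slide":[0,0,0],"spin":20,"gripper":-0.2},
    {"slide":[0,0,0],"spin":20,"gripper":-0.2},
    {"slide":[0,0,0],"spin":20,"gripper":-0.2},
    {"slide":[0,0,0],"spin":20,"gripper":-0.2},
    {"slide":[0,0,0],"spin":20,"gripper":-0.2},
    {"slide":[0,0,0],"spin":20,"gripper":-0.2},
    {"slide":[0,0,0],"spin":20,"gripper":-0.2}
  ]
}}

```text
t: 29.97
tool_pos: [0.5821, -0.1095, 0.2856]
tool_rot: [1.376, -2.818, 0.009]
contact_force: [0.6, -0.1, 0.4]
opening: 0.034
grip_force: 0.0
```

```bash
python3 -c "
from h import *
o=status.get_obs();print(o['tool_pos'],o['t'],o['q'].round(2),abs(o['dq']).max())
A=cam('top');B=cam('side')
def cap(d,P):
    H,S,V=hsv(d);m=((H>95)&(H<128)&(S>90))
    c=project(d,[[*P,.06]])[0]
    b=min(blobs(m,15),key=lambda b:np.hypot(*(b[0]-c)));return b[0],b[1]
for P in [(.485,-.419),(.476,-.33)]:
    (pa,sa),(pb,sb)=cap(A,P),cap(B,P)
    (c1,v1),(c2,v2)=ray(A,[pa]),ray(B,[pb]);v1=v1[0];v2=v2[0]
    s=np.linalg.lstsq(np.c_[v1,-v2],c2-c1,rcond=None)[0]
    print('cap',(c1+s[0]*v1).round(4),(c2+s[1]*v2).round(4),sa,sb)
from station import order
print(order.finish_job())"
```

```text
[ 0.58210127 -0.10946575  0.28559662] 29.9667 [-0.31 -0.01  1.71 -0.01  1.44 -2.79] 0.004042174761939325
cap [ 0.4858 -0.4251  0.0608] [ 0.4881 -0.425   0.0609] [491 231  14  13 145] [356 107  10   9  76]
cap [ 0.475  -0.3318  0.0612] [ 0.4773 -0.3317  0.0613] [447 233  22  20 337] [353 119  15  13 153]
the job is handed in; nothing more can be done
None
```

I handed the job in at about 30 s with everything sorted and released: jar and vial upright in their wells, both collars on the post with the larger below, and the brush in the tray. The verdict was not shown. The tightest fit is the vial, measured about 7 mm off its well centre against the 13 mm limit.

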